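# Size a washed locating pin in the ring rack of a tray sealer

## Task

Find the size of the locating pin that stands on the blue mat: pick it up by its head and try it down into the rings of the rack in turn, from the largest towards the smallest, until a ring stops it, pressing only lightly so that nothing is forced. Then put it back into the last ring that let it in, let it down until its flange rests on the ring, and leave it there. Leave the two pins on the grey board and everything else where they are.

Things in the scene. Friction and masses are not known exactly. Their poses are not given: they have to be found in the camera images.
- pin_a: one of 3 look-alike locating pins, standing on its foot: steel shank 60 mm long (1 mm chamfer at the foot), steel flange 38 mm across, 4 mm thick, then a round blue knurled head, 34 mm across, 30 mm tall (64 to 94 mm above the foot). Shank 29, 24 or 19 mm across: one pin of each, not marked. 0.15 to 0.4 kg. Origin: centre of the foot; z runs up to the head
- pin_b: one of 3 look-alike locating pins, standing on its foot: steel shank 60 mm long (1 mm chamfer at the foot), steel flange 38 mm across, 4 mm thick, then a round blue knurled head, 34 mm across, 30 mm tall (64 to 94 mm above the foot). Shank 29, 24 or 19 mm across: one pin of each, not marked. 0.15 to 0.4 kg. Origin: centre of the foot; z runs up to the head
- pin_c: one of 3 look-alike locating pins, standing on its foot: steel shank 60 mm long (1 mm chamfer at the foot), steel flange 38 mm across, 4 mm thick, then a round blue knurled head, 34 mm across, 30 mm tall (64 to 94 mm above the foot). Shank 29, 24 or 19 mm across: one pin of each, not marked. 0.15 to 0.4 kg. Origin: centre of the foot; z runs up to the head
- blue_mat: blue ribbed mat, 120 x 120 mm, 4 mm thick, fixed, with the pin to be sized standing on it. Origin: centre of its underside, at table height
- grey_board: light grey draining board, 120 x 160 mm (local x, y), 4 mm thick, fixed, with the other two pins standing on it, about 76 mm apart. Origin: centre of its underside
- rack: rigid fixed steel rack: a plate 220 mm long (local y), 64 mm wide, top 78 mm above the table, on an upright at each end, with four brass rings in a row along local y, 50 mm apart, mouths up; bores 30, 25, 20, 15 mm from the +y end to the -y end. A pin has 1 mm to spare in its own ring; the next, 4 mm smaller than the pin, stops it at the mouth. Origin: centre of underside
- ring_1: largest ring of the rack, a brass bushing of 30 mm bore, 42 mm across and 20 mm long, open right through. On the rack at local x = 0, y = +75 mm. Origin: centre of its lower end, 66 mm above the table; z up
- ring_2: second ring of the rack, a brass bushing of 25 mm bore, 42 mm across and 20 mm long, open right through. On the rack at local x = 0, y = +25 mm. Origin: centre of its lower end, 66 mm above the table; z up
- ring_3: third ring of the rack, a brass bushing of 20 mm bore, 42 mm across and 20 mm long, open right through. On the rack at local x = 0, y = -25 mm. Origin: centre of its lower end, 66 mm above the table; z up
- ring_4: smallest ring of the rack, a brass bushing of 15 mm bore, 42 mm across and 20 mm long, open right through. On the rack at local x = 0, y = -75 mm. Origin: centre of its lower end, 66 mm above the table; z up
- mouth_1 (a point): centre of the mouth of ring_1 (30 mm bore), at its top face, 86 mm above the table; z up
- mouth_2 (a point): centre of the mouth of ring_2 (25 mm bore), at its top face, 86 mm above the table; z up
- mouth_3 (a point): centre of the mouth of ring_3 (20 mm bore), at its top face, 86 mm above the table; z up
- mouth_4 (a point): centre of the mouth of ring_4 (15 mm bore), at its top face, 86 mm above the table; z up
- tray_1: empty black meal tray, 108 x 146 x 40 mm, in a cavity of the aluminium tray carrier. Bystander. Origin: centre of its underside
- tray_2: a second such tray in the carrier. Bystander
- hex_key: T-handle hex key with a red grip, 170 mm long, lying on the table. Bystander. Origin: near its middle
- scraper: scraper with a blue handle, 240 mm long, lying on the table. Bystander. Origin: its middle
- wrench: steel spanner, 180 mm long, lying on the table. Bystander. Origin: its middle
- jar: white grease jar with a blue lid, 68 mm across, 100 mm tall. Bystander. Origin: centre of its underside
- spare_knob: black star knob, 52 mm across, 40 mm tall. Bystander. Origin: centre of its underside
Not all that is in view belongs to the job. What is shaped like the pin_c but turquoise or white is not meant.

How it is judged:
By the outcome, as a careful person would: the job done as asked, in the order asked, and still so for the second after the job is handed in, with the robot touching nothing.
It also fails if it takes over 72 s, if anything falls off the work surface, if the arm or the gripper's body presses on something with over 40 N, if the wrist force passes 120 N, or if a joint passes its speed limit or range.

## Robot

A 6-joint arm with a two-finger parallel gripper is mounted at the origin on the work surface. World frame = base frame: x ahead of the robot, y to its left, z up, the work surface at z = 0. Lengths are in m, angles in rad, forces in N, time in s.
With the tool pointing down it reaches from about 0.375 to 0.825 m from the base axis. Payload 5.5 kg.
Tool frame: the origin (TCP) lies at the very end of the fingers, on their centre line; the grasp point (between the pads) lies 19 mm behind it; z points along the fingers, x is the direction in which the jaws open and shut, and the axes are right-handed (so a half turn about z gives the same grasp; the last joint's range is limited). The gripper opens to 85 mm and grips with 20 to 120 N. Pads are 22 mm wide; open, the fingers measure 114 mm over their backs; the gripper's body (76 mm by 85 mm) begins 54 mm behind the grasp point. The pads swing forward as they close: fully open they stand 13 mm farther back than shut.
Start: joints at [-1.194, 0.314, -0.047, 1.21, 0, 1.571], TCP at [0.221, -0.558, 0.231] pointing down, gripper open.
Joint ranges: [-2.67, 2.67], [-0.69, 1.73], [-1.03, 1.25], [-2.08, 2.16], [-1.42, 1.45], [-3.14, 3.14]. Speed limits (rad/s): [2.39, 2.39, 3.01, 3.14, 3.14, 3.14].

## Interface

Orientations are given as a unit quaternion [w, x, y, z].
In Python, from rig import readout, cams, env gives the robot as it stands.
- The arm moves only by the tool servo_tool, never from a script. Its argument "motion" is a list of rows, each a list of 3 entries, a list of its own where there are three numbers: the shift along the tool's x, y, z in cm, then the turn, a rotation vector about the tool's x, y, z in degrees, then the finger opening in cm, from 0 to 8.54. A call has 1 to 12 rows; each row shifts and turns the commanded pose from where the row before left it, along the tool's axes as they then stand; what a row does not reach is not made up. A row lasts 1/8 s, in which the tool goes at most 62.5 mm and 10.7 degrees, less where a joint would pass 70% of its speed; a pose out of reach is approached as far as the arm can. A call is refused whole if a number of a shift passes 6.25 or a number of a turn 10.7, either way. A call with a gripper value outside its range is refused whole. The fingers move at their own pace and stop on an object; the grip force is fixed at half the most. Time passes only in rows, so rows that do not move let the fingers close. It gives the time, the measured TCP pose, the force and the opening at its end, in the units of the state.
- readout.state(): the state, without advancing time (a new reading comes with each control period).
- cams.capture(name): name is "side" or "top"; returns the picture (400x640x3 uint8, red, green, blue); there is no depth.
- cams.camera_params(name): a dict with "fx", "fy", "cx", "cy" (pixels), "cam_to_world" (4x4, takes a point from camera to world coordinates). Camera axes: x right, y up, looking along -z (the intrinsics and any distortion apply to the point x, -y, -z); pixel columns grow to the right and rows downward; lengths in m; the calibration is good to about 2 mm. A picture is of the moment at which its call begins. camera_params takes no time and is no camera call.
- env.finish_job(): hands the job in, once; it reports no verdict.
Trained networks look in the newest picture that a camera, given by its name, has taken for a name from the list of things; names that differ only in an ending like _2 or _b are one class to them, and where a whole thing is asked for, a point or a joint stands for the part that bears it (a point fixed in the world has none). Each returns a list of dicts, best first, with "confidence" (0 to 1); they miss things now and then, are a little off and sometimes report something else, mostly with a low value. They report only what shows in the picture. A call takes as long as a camera call. They do not tell look-alikes from the thing itself.
- cams.boxes_of(camera, target): "centre" ([x, y, z] in m, in world coordinates, good to about 4 mm: the middle of the surface that is visible of it).
- cams.regions_of(camera, target): "region" (400x640 bool, what is visible of it).
The state is a dict: "time": time; "q": joint angles; "joint_velocities": joint speeds; "tau": joint torques, N m; "tool_pos": TCP position; "tool_rot": TCP orientation; "contact_force": force on the tool from outside, world axes, zero at the start; "torque": the same for the moment, N m; "finger_gap": finger opening in m.
Only numpy, scipy, OpenCV 4.12 (cv2) and the standard library are available. Lean on these libraries where they do the work, as an engineer would, in place of code of your own. Each camera call takes 0.05 s, during which the arm holds its last target.

## Working session

There is one attempt and no reset: what is moved stays moved. The work goes in short steps, Python scripts to look and compute and a tool call to move; the robot and the scene stay as the last step left them, time stands still between calls to the robot, and variables do not carry over. Pictures are saved under pics/ and viewed, and the job is handed in when it is done.

Besides the shell and the picture viewer there is one more tool, called after "Request:" as name(argument=value, ...), one argument or row to a line, values as JSON. servo_tool: Moves the arm, as the interface text tells. Its arguments: {"type":"object","properties":{"motion":{"type":"array"}},"required":["motion"]}

```bash
mkdir -p pics; ls; python3 - <<'E'
from rig import readout,cams,env
import cv2,numpy as np
s=readout.state();print(s)
for c in("side","top"):
    im=cams.capture(c);cv2.imwrite(f"pics/{c}0.png",im[:,:,::-1])
    p=cams.camera_params(c);print(c,p)
    for t in("pin_a","blue_mat","grey_board","rack","ring_1"):
        for b in cams.boxes_of(c,t):print(c,t,np.round(b["centre"],4),round(b["confidence"],2))
E
```

```text
pics
{'time': 0.0, 'q': array([-1.19400337e+00,  3.14220727e-01, -4.80875254e-02,  1.21022412e+00,
        3.24397837e-06,  1.57081446e+00]), 'joint_velocities': array([-0.00073811,  0.00041445,  0.00023532,  0.00187236,  0.0015246 ,
       -0.00035596]), 'tau': array([ 3.21812231e-04, -5.39588642e+01,  3.39748156e+01,  1.90200191e-02,
        6.19361501e-06, -1.15564501e-05]), 'tool_pos': array([ 0.22054622, -0.5573559 ,  0.23043406]), 'tool_rot': array([-4.89306345e-04,  8.27019469e-01, -5.62172611e-01, -7.16967738e-04]), 'contact_force': array([0.46032661, 0.72025792, 0.01573965]), 'torque': array([ 0.01682701, -0.05207752, -0.02272492]), 'finger_gap': 0.08536393679681831}
side {'fx': 473.21164082678587, 'fy': 473.21164082678587, 'cx': 326.0481227740405, 'cy': 197.41646383071907, 'cam_to_world': array([[ 0.99907443,  0.03427049, -0.02599639,  0.51886321],
       [-0.04292039,  0.75419325, -0.65524834, -0.97380124],
       [-0.00284938,  0.65575764,  0.75496609,  1.18859653],
       [ 0.        ,  0.        ,  0.        ,  1.        ]])}
side pin_a [ 0.616  -0.2946  0.0873] 0.82
si
[... 613 characters left out ...]
_to_world': array([[ 0.0169653 ,  0.99852336, -0.05160701,  0.50970943],
       [-0.99985238,  0.01708296,  0.0018396 , -0.02996301],
       [ 0.00271848,  0.05156818,  0.99866578,  1.01916399],
       [ 0.        ,  0.        ,  0.        ,  1.        ]])}
top pin_a [ 0.5269 -0.4789  0.0923] 0.72
top pin_a [0.5132 0.3346 0.0976] 0.65
top pin_a [ 0.6119 -0.2835  0.0938] 0.62
top pin_a [ 0.4936 -0.3722  0.0969] 0.6
top blue_mat [0.5428 0.326  0.0023] 0.65
top grey_board [ 0.4634 -0.3481  0.0037] 0.57
top rack [0.5317 0.0307 0.0788] 0.88
top ring_1 [ 0.5216 -0.0365  0.0878] 0.73
top ring_1 [0.5452 0.1148 0.0801] 0.68
top ring_1 [0.5355 0.0634 0.0859] 0.63
top ring_1 [0.5309 0.0142 0.0869] 0.61
```

View pics/side0.png

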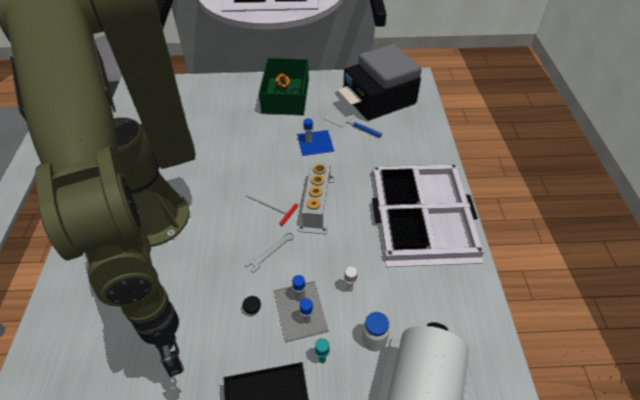

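View pics/top0.png

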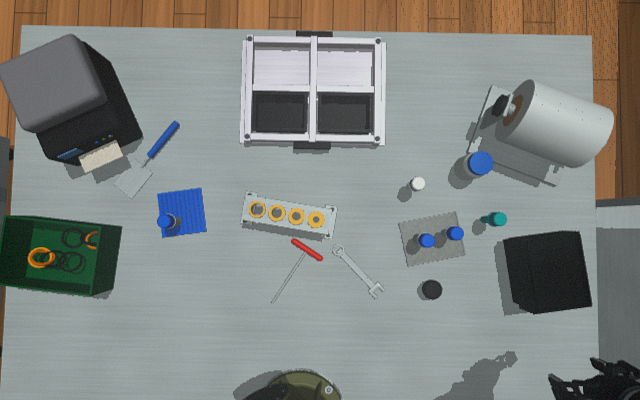

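```bash
python3 - <<'E'
import cv2,numpy as np
a=cv2.imread("pics/top0.png");b=cv2.imread("pics/side0.png")
A=cv2.resize(a[180:245,230:345],None,fx=6.9,fy=6.9,interpolation=cv2.INTER_CUBIC)
cv2.imwrite("pics/c1.png",A[:450])
B=cv2.resize(b[155:240,285:345],None,fx=7,fy=7,interpolation=cv2.INTER_CUBIC);cv2.imwrite("pics/c2.png",B)
C=cv2.resize(a[180:245,140:220],None,fx=7,fy=7,interpolation=cv2.INTER_CUBIC)
D=cv2.resize(b[110:165,285:345],None,fx=7,fy=7,interpolation=cv2.INTER_CUBIC)
cv2.imwrite("pics/c3.png",C);cv2.imwrite("pics/c4.png",D)
E
```

```text
(no output)
```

View pics/c1.png

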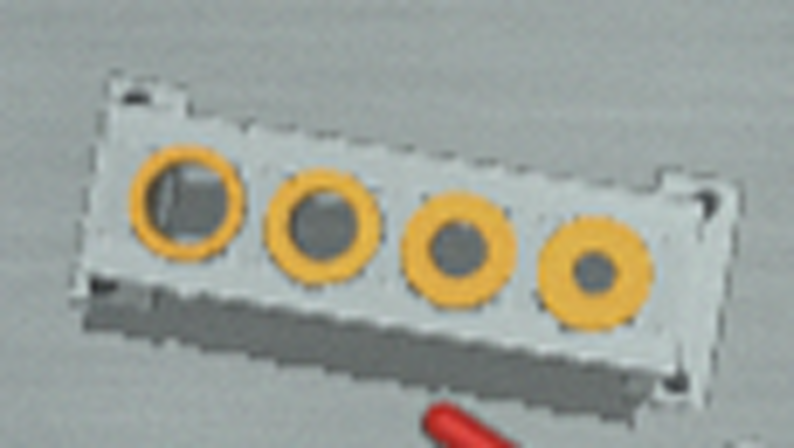

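View pics/c2.png

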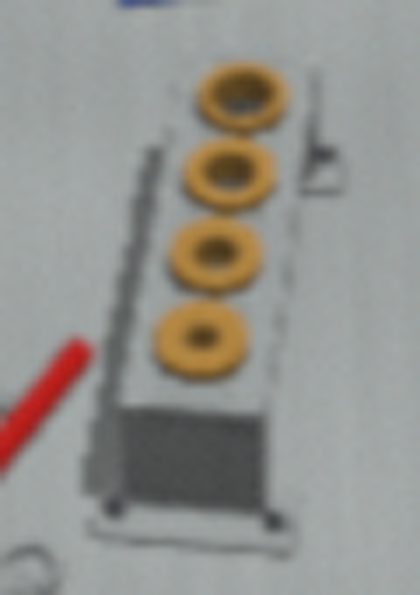

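View pics/c3.png

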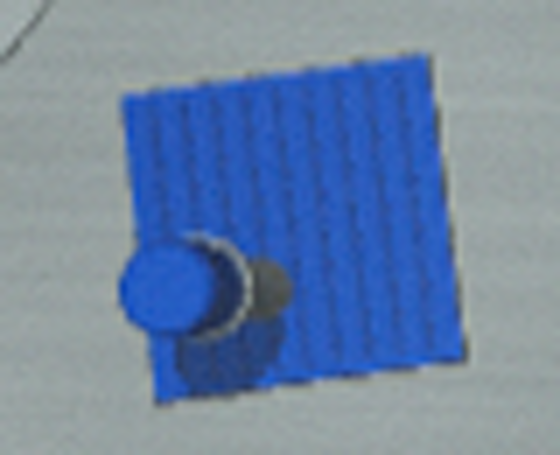

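View pics/c4.png

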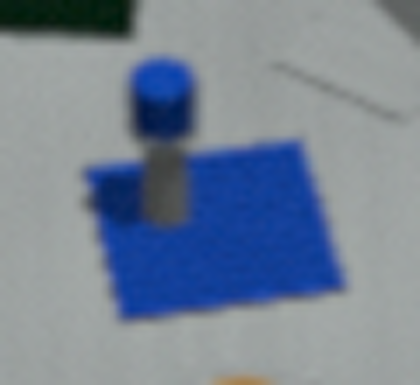

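```bash
cat > h.py <<'E'
import numpy as np,cv2
from scipy.optimize import least_squares
def proj(P,p):
    T=np.linalg.inv(p["cam_to_world"]);c=np.atleast_2d(P)@T[:3,:3].T+T[:3,3]
    return np.c_[p["fx"]*c[:,0]/-c[:,2]+p["cx"], p["fy"]*-c[:,1]/-c[:,2]+p["cy"]]
t=np.linspace(0,2*np.pi,72,endpoint=False)
def cyl(x,y,z0,z1,r):
    c=np.c_[x+r*np.cos(t),y+r*np.sin(t)]
    return np.r_[np.c_[c,np.full(72,z0)],np.c_[c,np.full(72,z1)]]
def hullc(P,p):
    h=cv2.convexHull(proj(P,p).astype(np.float32));m=cv2.moments(h)
    return np.array([m["m10"]/m["m00"],m["m01"]/m["m00"]]),m["m00"]
def blobs(soft,roi,thr,S=8,minA=20):
    x0,y0,x1,y1=roi;s=cv2.resize(soft[y0:y1,x0:x1].astype(np.float32),None,fx=S,fy=S,interpolation=cv2.INTER_CUBIC)
    cs,_=cv2.findContours((s>thr).astype(np.uint8),cv2.RETR_EXTERNAL,cv2.CHAIN_APPROX_NONE)
    o=[]
    for c in cs:
        m=cv2.moments(c)
        if m["m00"]/S/S>minA:o.append((x0+(m["m10"]/m["m00"]+.5)/S-.5,y0+(m["m01"]/m["m00"]+.5)/S-.5,m["m00"]/S/S))
    return np.array(o)
E
cat > m1.py <<'E'
from h import *
from rig import cams
rois={"top":(235,190,340,240),"side":(295,155,340,220)}
P={c:cams.camera_params(c) for c in rois};obs={}
for c in rois:
    im=cv2.imread(f"pics/{c}0.png").astype(float);so=im[:,:,2]-im[:,:,0]
    o=blobs(so,rois[c],60);o=o[np.argsort(o[:,0] if c=="top" else o[:,1])];obs[c]=o;print(c,o.round(2))
def mod(v,c,z=None):
    x,y,a=v[:3];z=v[3]
    out=[]
    for k in(.075,.025,-.025,-.075):
        out.append(hullc(cyl(x-k*np.sin(a),y+k*np.cos(a),z-.008,z,.021),P[c]))
    return out
def res(v,cs):return np.concatenate([np.ravel([m[0]-o[:2] for m,o in zip(mod(v,c),obs[c])]) for c in cs])
for cs in(["top"],["side"],["top","side"]):
    f=(lambda v:res(np.r_[v,.086],cs)) if len(cs)==1 else (lambda v:res(v,cs))
    r=least_squares(f,[.53,.04,-.2]+([.086] if len(cs)>1 else []),diff_step=1e-4);print(cs,r.x.round(4),np.round(r.fun,2))
    print([round(m[1],1) for c in cs for m in mod(np.r_[r.x,.086],c)])
E
python3 m1.py
```

```text
top [[256.5  208.95 221.58]
 [276.2  212.38 220.03]
 [295.95 215.77 219.2 ]
 [315.66 219.21 217.96]]
side [[319.16 168.3   88.5 ]
 [317.36 179.21  99.51]
 [315.35 190.73 103.48]
 [313.28 202.87 108.7 ]]
['top'] [ 0.5287  0.0411 -0.1546] [ 0.09  0.02  0.03 -0.01 -0.06  0.01 -0.06 -0.02]
[228.7, 226.1, 223.7, 222.7]
['side'] [ 0.5285  0.0404 -0.1546] [ 0.04 -0.15 -0.05  0.03  0.    0.07  0.01  0.03]
[114.3, 120.7, 127.7, 135.3]
['top', 'side'] [ 0.5287  0.0411 -0.1547  0.0853] [ 0.12  0.06  0.04  0.04 -0.07  0.05 -0.07  0.02  0.09 -0.14  0.    0.03
  0.05  0.06  0.06  0.01]
[228.4, 225.8, 223.3, 222.4, 114.1, 120.6, 127.5, 135.1]
```

```bash
cat > m2.py <<'E'
from h import *
from rig import cams
P={c:cams.camera_params(c) for c in ("top","side")}
im=cv2.imread("pics/side0.png").astype(float);so=im[:,:,0]-im[:,:,2]
o=blobs(so,(296,112,322,133),70);print(o)
o=o[np.argmin(np.hypot(o[:,0]-308,o[:,1]-124))]
f=lambda v:np.r_[hullc(cyl(v[0],v[1],.068,.098,.017),P["side"])[0]-o[:2]]
r=least_squares(f,[.51,.33],diff_step=1e-4);print(r.x,hullc(cyl(*r.x,.068,.098,.017),P["side"])[1])
ct=np.array([163.57,220.8])
r=least_squares(lambda v:proj([[v[0],v[1],.098]],P["top"])[0]-ct,[.51,.33]);print("top",r.x)
r=least_squares(lambda v:np.r_[proj([[v[0],v[1],v[2]]],P["top"])[0]-ct,hullc(cyl(v[0],v[1],v[2]-.03,v[2],.017),P["side"])[0]-o[:2]],[.51,.33,.098],diff_step=1e-4);print("both",r.x,r.fun)
E
python3 m2.py
```

```text
[[307.87507809 122.37062438  60.4453125 ]]
[0.50708612 0.34511972] 107.27851936989464
top [0.50677552 0.34061724]
both [0.50690606 0.33833499 0.10368206] [ 0.00026248 -0.04609441 -0.06736906  0.00299695]
```

```bash
sed -i 's/so=im\[:,:,0\]-im\[:,:,2\]/so=100*(im[:,:,0]-im[:,:,2])\/(im.max(2)+20)/;s/(296,112,322,133),70/(296,112,322,133),45/' m2.py; python3 m2.py
```

```text
[[307.77180424 123.43870063  75.1015625 ]]
[0.50661226 0.33925916] 107.73690937797073
top [0.50677552 0.34061724]
both [0.50671342 0.34130874 0.09627667] [-0.00014683  0.02301682  0.03351553 -0.00147989]
```

```bash
cat > plan.py <<'E'
import sys,json,numpy as np
from rig import readout
from scipy.spatial.transform import Rotation as R
# usage: plan.py yaw_deg gap n x y z [n x y z ...] : tool-down with tool x at given yaw; yaw interpolated over all legs
def run(yaw,gap,legs):
    s=readout.state();p=s["tool_pos"].copy();q=s["tool_rot"];Rc=R.from_quat(q[[1,2,3,0]])
    c,d=np.cos(np.radians(yaw)),np.sin(np.radians(yaw))
    Rt=R.from_matrix(np.array([[c,d,0],[d,-c,0],[0,0,-1]]));N=sum(int(l[0]) for l in legs)
    dv=(Rc.inv()*Rt).as_rotvec(degrees=True)/N
    out=[]
    for n,x,y,z in legs:
        n=int(n);p0=p.copy()
        for i in range(n):
            tgt=p0+(np.array([x,y,z])-p0)*(i+1)/n
            sh=np.round(Rc.inv().apply(tgt-p)*100,2);r=np.round(dv,1)
            out.append([sh.tolist(),r.tolist(),gap]);p=p+Rc.apply(sh/100);Rc=Rc*R.from_rotvec(r,degrees=True)
    print(s["time"],s["tool_pos"].round(4),s["contact_force"].round(2),"rowmax mm",max(np.linalg.norm(o[0]) for o in out)*10)
    for i in range(0,len(out),12):print(json.dumps(out[i:i+12]))
if __name__=="__main__":
    a=[float(v) for v in sys.argv[1:]];run(a[0],a[1],np.array(a[2:]).reshape(-1,4).tolist())
E
python3 plan.py 0 8.5 11 .46 -.08 .22 9 .507 .340 .2
```

```text
0.6 [ 0.2208 -0.5579  0.2313] [-0.39  0.15 -0.3 ] rowmax mm 48.68192683121735
[[[-3.24, -3.62, 0.1], [0.0, -0.0, -3.4], 8.5], [[-3.02, -3.81, 0.11], [0.0, -0.0, -3.4], 8.5], [[-2.79, -3.98, 0.1], [0.0, -0.0, -3.4], 8.5], [[-2.54, -4.13, 0.1], [0.0, -0.0, -3.4], 8.5], [[-2.3, -4.28, 0.1], [0.0, -0.0, -3.4], 8.5], [[-2.04, -4.41, 0.11], [0.0, -0.0, -3.4], 8.5], [[-1.78, -4.53, 0.1], [0.0, -0.0, -3.4], 8.5], [[-1.5, -4.62, 0.1], [0.0, -0.0, -3.4], 8.5], [[-1.22, -4.7, 0.1], [0.0, -0.0, -3.4], 8.5], [[-0.95, -4.76, 0.11], [0.0, -0.0, -3.4], 8.5], [[-0.66, -4.82, 0.1], [0.0, -0.0, -3.4], 8.5], [[-1.96, -4.27, 0.22], [0.0, -0.0, -3.4], 8.5]]
[[[-1.7, -4.38, 0.22], [0.0, -0.0, -3.4], 8.5], [[-1.43, -4.47, 0.23], [0.0, -0.0, -3.4], 8.5], [[-1.18, -4.54, 0.22], [0.0, -0.0, -3.4], 8.5], [[-0.89, -4.61, 0.22], [0.0, -0.0, -3.4], 8.5], [[-0.63, -4.66, 0.22], [0.0, -0.0, -3.4], 8.5], [[-0.34, -4.68, 0.22], [0.0, -0.0, -3.4], 8.5], [[-0.07, -4.69, 0.23], [0.0, -0.0, -3.4], 8.5], [[0.21, -4.7, 0.22], [0.0, -0.0, -3.4], 8.5]]
```

Request:
servo_tool(
  motion=[
    [[-3.2,-3.6,0.1],[0,0,-3.4],8.5],
    [[-3.0,-3.8,0.1],[0,0,-3.4],8.5],
    [[-2.8,-4.0,0.1],[0,0,-3.4],8.5],
    [[-2.5,-4.1,0.1],[0,0,-3.4],8.5],
    [[-2.3,-4.3,0.1],[0,0,-3.4],8.5],
    [[-2.0,-4.4,0.1],[0,0,-3.4],8.5],
    [[-1.8,-4.5,0.1],[0,0,-3.4],8.5],
    [[-1.5,-4.6,0.1],[0,0,-3.4],8.5],
    [[-1.2,-4.7,0.1],[0,0,-3.4],8.5],
    [[-1.0,-4.8,0.1],[0,0,-3.4],8.5],
    [[-0.7,-4.8,0.1],[0,0,-3.4],8.5],
    [[-2.0,-4.3,0.2],[0,0,-3.4],8.5],
  ],
)

```text
time: 2.1
tool_pos: [0.4658, -0.0322, 0.2185]
tool_rot: [-0.0, 0.971, -0.238, 0.001]
contact_force: [-0.6, -0.3, -0.3]
finger_gap: 0.0851
```

Request:
servo_tool(
  motion=[
    [[-1.7,-4.4,0.2],[0,0,-3.4],8.5],
    [[-1.4,-4.5,0.2],[0,0,-3.4],8.5],
    [[-1.2,-4.5,0.2],[0,0,-3.4],8.5],
    [[-0.9,-4.6,0.2],[0,0,-3.4],8.5],
    [[-0.6,-4.7,0.2],[0,0,-3.4],8.5],
    [[-0.3,-4.7,0.2],[0,0,-3.4],8.5],
    [[-0.1,-4.7,0.2],[0,0,-3.4],8.5],
    [[0.2,-4.7,0.2],[0,0,-3.4],8.5],
    [[0,0,0],[0,0,0],8.5],
  ],
)

```text
time: 3.22
tool_pos: [0.5066, 0.3431, 0.2016]
tool_rot: [-0.0, 1.0, -0.002, -0.0]
contact_force: [-0.1, -0.4, 0.3]
finger_gap: 0.085
```

```bash
python3 plan.py 0 8.5 2 .507 .340 .2 6 .507 .340 .070
```

```text
3.225 [0.5066 0.3431 0.2016] [-0.06 -0.36  0.28] rowmax mm 21.70023041352326
[[[0.02, 0.15, 0.08], [-0.0, 0.0, -0.0], 8.5], [[0.02, 0.16, 0.08], [-0.0, 0.0, -0.0], 8.5], [[0.0, 0.0, 2.17], [-0.0, 0.0, -0.0], 8.5], [[0.0, 0.0, 2.16], [-0.0, 0.0, -0.0], 8.5], [[0.0, 0.0, 2.17], [-0.0, 0.0, -0.0], 8.5], [[0.0, 0.0, 2.17], [-0.0, 0.0, -0.0], 8.5], [[0.0, 0.01, 2.17], [-0.0, 0.0, -0.0], 8.5], [[0.0, -0.0, 2.16], [-0.0, 0.0, -0.0], 8.5]]
```

Request:
servo_tool(
  motion=[
    [[0,0.3,0],[0,0,0],8.5],
    [[0,0,2.2],[0,0,0],8.5],
    [[0,0,2.2],[0,0,0],8.5],
    [[0,0,2.2],[0,0,0],8.5],
    [[0,0,2.2],[0,0,0],8.5],
    [[0,0,2.2],[0,0,0],8.5],
    [[0,0,2.1],[0,0,0],8.5],
    [[0,0,0],[0,0,0],8.5],
    [[0,0,0],[0,0,0],8.5],
  ],
)

```text
time: 4.35
tool_pos: [0.5072, 0.3366, 0.0724]
tool_rot: [-0.0, 1.0, -0.004, 0.0]
contact_force: [0.3, 0.5, -0.4]
finger_gap: 0.0849
```

```bash
cat > snap.py <<'E'
import sys,cv2
from rig import cams,readout
n=sys.argv[1]
for a in sys.argv[2:]:
    c,x0,y0,x1,y1=a.split(",");x0,y0,x1,y1=map(int,(x0,y0,x1,y1))
    im=cams.capture(c)[:,:,::-1];cv2.imwrite(f"pics/{n}_{c}_full.png",im)
    k=im[y0:y1,x0:x1];f=min(800/(x1-x0),600/(y1-y0));cv2.imwrite(f"pics/{n}_{c}.png",cv2.resize(k,None,fx=f,fy=f,interpolation=cv2.INTER_CUBIC)[:600,:800])
s=readout.state();print(s["time"],s["tool_pos"].round(4),s["contact_force"].round(2),s["finger_gap"])
E
python3 snap.py g0 side,260,90,360,165
```

```text
4.4 [0.5075 0.337  0.0726] [-0.03  0.47  0.62] 0.08507146048041124
```

View pics/g0_side.png

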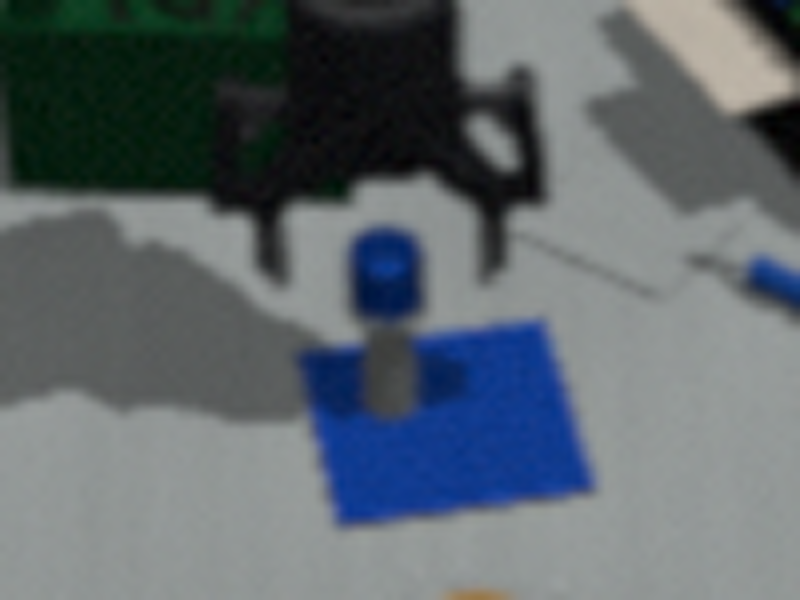

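Request:
servo_tool(
  motion=[
    [[0,-0.35,0.3],[0,0,0],8.5],
    [[0,0,0],[0,0,0],8.5],
    [[0,0,0],[0,0,0],4.5],
    [[0,0,0],[0,0,0],4.5],
    [[0,0,0],[0,0,0],4.5],
    [[0,0,0],[0,0,0],4.5],
    [[0,0,0],[0,0,0],4.5],
  ],
)

```text
time: 5.28
tool_pos: [0.5067, 0.3407, 0.0683]
tool_rot: [0.0, 1.0, -0.004, -0.0]
contact_force: [0.0, 0.0, 0.7]
finger_gap: 0.0451
```

```bash
python3 snap.py g1 side,260,90,360,165
```

```text
5.325 [0.5067 0.3407 0.0683] [-0.01 -0.5   1.28] 0.045199065223482604
```

View pics/g1_side.png

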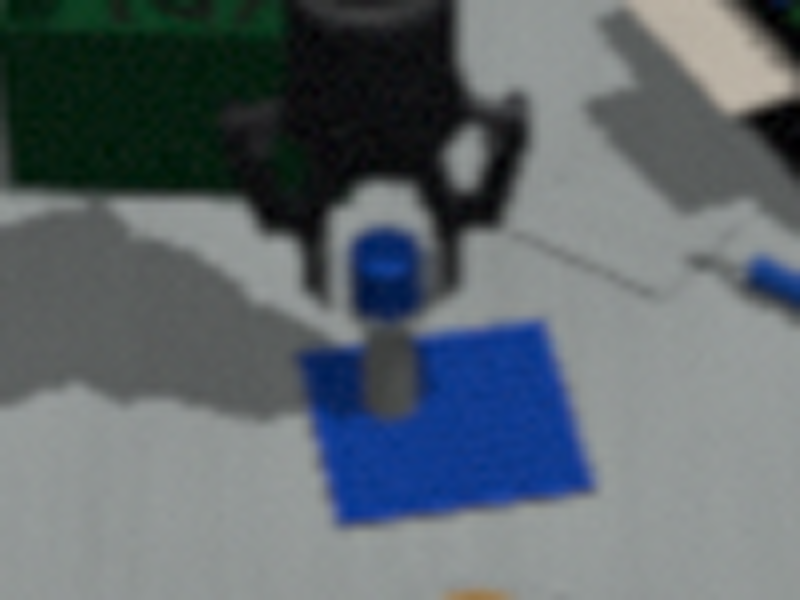

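Request:
servo_tool(
  motion=[
    [[0,0,0],[0,0,0],2.5],
    [[0,0,0],[0,0,0],2.5],
    [[0,0,0],[0,0,0],2.5],
    [[0,0,0],[0,0,0],2.5],
    [[0,0,0],[0,0,0],2.5],
  ],
)

```text
time: 5.95
tool_pos: [0.507, 0.3408, 0.0686]
tool_rot: [-0.0, 1.0, -0.004, 0.0]
contact_force: [1.4, -0.4, 3.2]
finger_gap: 0.0327
```

Request:
servo_tool(
  motion=[
    [[0,0,-1],[0,0,0],2.5],
    [[0,0,-3],[0,0,0],2.5],
    [[0,0,-4],[0,0,0],2.5],
    [[0,0,-3],[0,0,0],2.5],
    [[0.4,3,0],[0,0,0],2.5],
    [[0.6,5,0],[0,0,0],2.5],
    [[0.8,5,0],[0,0,0],2.5],
    [[0.8,5,0],[0,0,0],2.5],
    [[0.7,4.5,0],[0,0,0],2.5],
    [[0,0,0],[0,0,0],2.5],
    [[0,0,0],[0,0,0],2.5],
    [[0,0,0],[0,0,0],2.5],
  ],
)

```text
time: 7.45
tool_pos: [0.5378, 0.1165, 0.1782]
tool_rot: [-0.0, 1.0, -0.003, -0.0]
contact_force: [-1.3, 0.4, -2.2]
finger_gap: 0.0325
```

```bash
python3 snap.py r1 side,275,120,355,180 top,220,170,300,230
```

```text
7.55 [0.5379 0.1165 0.1782] [ 0.13 -1.49 -2.06] 0.032603984777351006
```

View pics/r1_side.png

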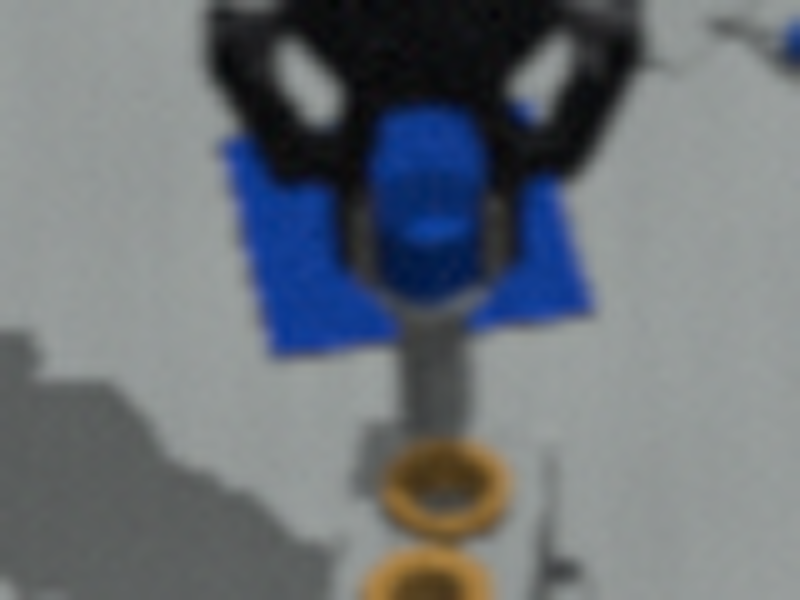

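View pics/r1_top.png

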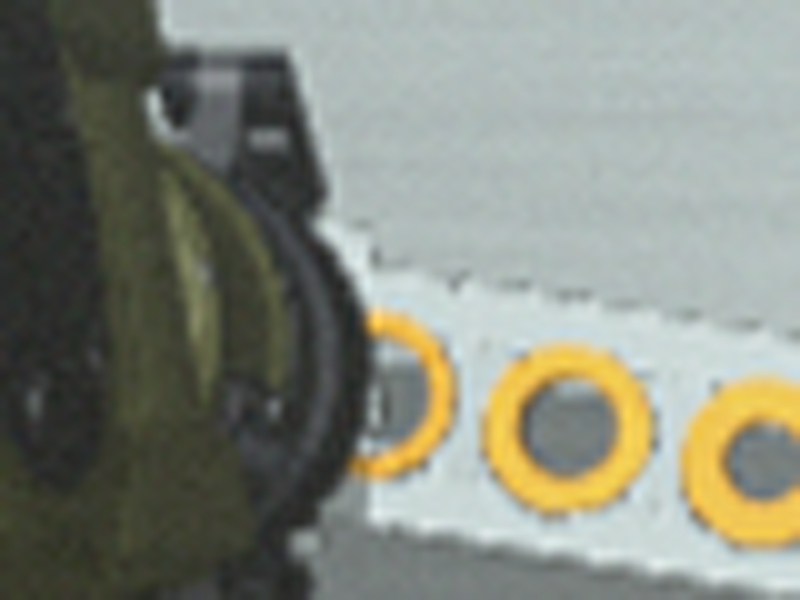

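Request:
servo_tool(
  motion=[
    [[0.23,0.08,0.5],[0,0,0],2.5],
    [[0,0,1],[0,0,0],2.5],
    [[0,0,0.5],[0,0,0],2.5],
    [[0,0,0.3],[0,0,0],2.5],
    [[0,0,0.3],[0,0,0],2.5],
    [[0,0,0.2],[0,0,0],2.5],
    [[0,0,0.2],[0,0,0],2.5],
    [[0,0,0],[0,0,0],2.5],
  ],
)

```text
time: 8.55
tool_pos: [0.5403, 0.1146, 0.1482]
tool_rot: [-0.0, 1.0, -0.004, -0.0]
contact_force: [-0.3, 0.1, -2.7]
finger_gap: 0.0326
```

Request:
servo_tool(
  motion=[
    [[0,-0.1,0.2],[0,0,0],2.5],
    [[0,0,0.3],[0,0,0],2.5],
    [[0,0,0.4],[0,0,0],2.5],
    [[0,0,0.4],[0,0,0],2.5],
    [[0,0,0],[0,0,0],2.5],
  ],
)

```text
time: 9.18
tool_pos: [0.54, 0.1155, 0.1348]
tool_rot: [0.0, 1.0, -0.004, -0.0]
contact_force: [-0.3, -0.1, -2.7]
finger_gap: 0.0322
```

```bash
python3 snap.py r1b side,290,130,350,175
```

```text
9.225 [0.5402 0.1156 0.135 ] [-0.56  0.35 -2.58] 0.03250250359510242
```

View pics/r1b_side.png

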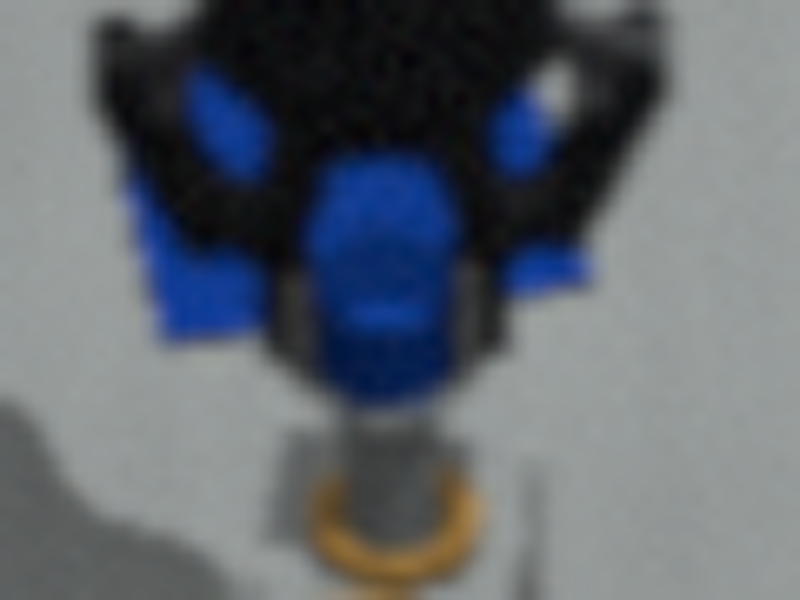

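Request:
servo_tool(
  motion=[
    [[0,0,0.6],[0,0,0],2.5],
    [[0,0,0.6],[0,0,0],2.5],
    [[0,0,0.6],[0,0,0],2.5],
    [[0,0,0],[0,0,0],2.5],
    [[0,0,0],[0,0,0],2.5],
  ],
)

```text
time: 9.85
tool_pos: [0.5405, 0.1156, 0.1173]
tool_rot: [-0.0, 1.0, -0.004, 0.0]
contact_force: [0.3, 0.3, -2.3]
finger_gap: 0.0325
```

```bash
python3 plan.py 0 2.5 5 .5402 .1152 .19 4 .5325 .0658 .19
```

```text
9.85 [0.5405 0.1156 0.1173] [ 0.34  0.34 -2.26] rowmax mm 14.600684915441466
[[[-0.0, 0.01, -1.45], [-0.0, -0.0, -0.0], 2.5], [[-0.01, 0.01, -1.46], [-0.0, -0.0, -0.0], 2.5], [[-0.0, 0.01, -1.45], [-0.0, -0.0, -0.0], 2.5], [[-0.01, 0.01, -1.45], [-0.0, -0.0, -0.0], 2.5], [[-0.0, 0.0, -1.46], [-0.0, -0.0, -0.0], 2.5], [[-0.18, 1.24, 0.0], [-0.0, -0.0, -0.0], 2.5], [[-0.19, 1.23, 0.0], [-0.0, -0.0, -0.0], 2.5], [[-0.18, 1.24, 0.0], [-0.0, -0.0, -0.0], 2.5], [[-0.19, 1.24, 0.0], [-0.0, -0.0, -0.0], 2.5]]
```

Request:
servo_tool(
  motion=[
    [[0,0,-1],[0,0,0],2.5],
    [[0,0,-1.8],[0,0,0],2.5],
    [[0,0,-2],[0,0,0],2.5],
    [[0,0,-1.5],[0,0,0],2.5],
    [[0,0,-1],[0,0,0],2.5],
    [[-0.2,1.2,0],[0,0,0],2.5],
    [[-0.2,1.3,0],[0,0,0],2.5],
    [[-0.2,1.2,0],[0,0,0],2.5],
    [[-0.2,1.2,0],[0,0,0],2.5],
    [[0,0,0],[0,0,0],2.5],
    [[0,0,0],[0,0,0],2.5],
    [[0,0,0],[0,0,0],2.5],
  ],
)

```text
time: 11.35
tool_pos: [0.5321, 0.067, 0.1903]
tool_rot: [-0.0, 1.0, -0.003, 0.0]
contact_force: [-0.6, 0.7, -2.4]
finger_gap: 0.0324
```

```bash
python3 snap.py r2 side,285,130,345,175 top,220,170,300,230
```

```text
11.45 [0.5321 0.0671 0.1903] [-0.5  -0.08 -2.84] 0.03256341561558827
```

View pics/r2_side.png

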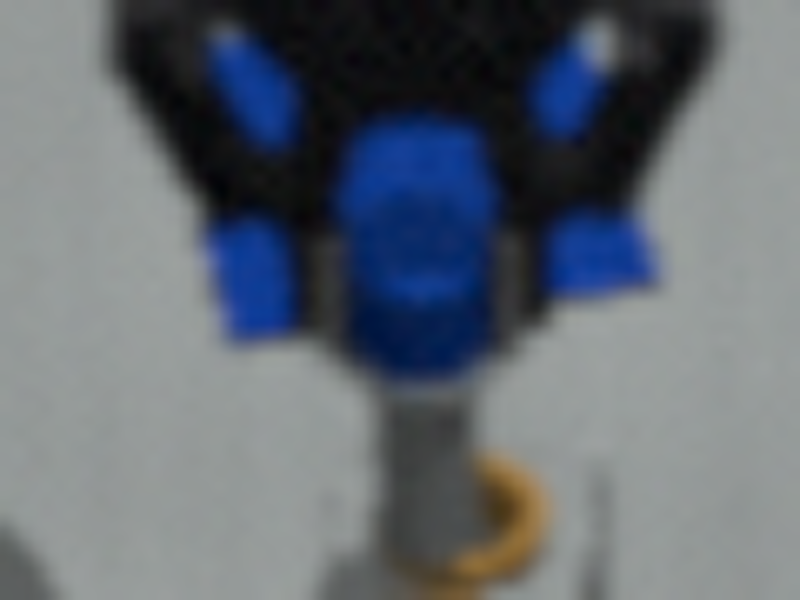

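View pics/r2_top.png

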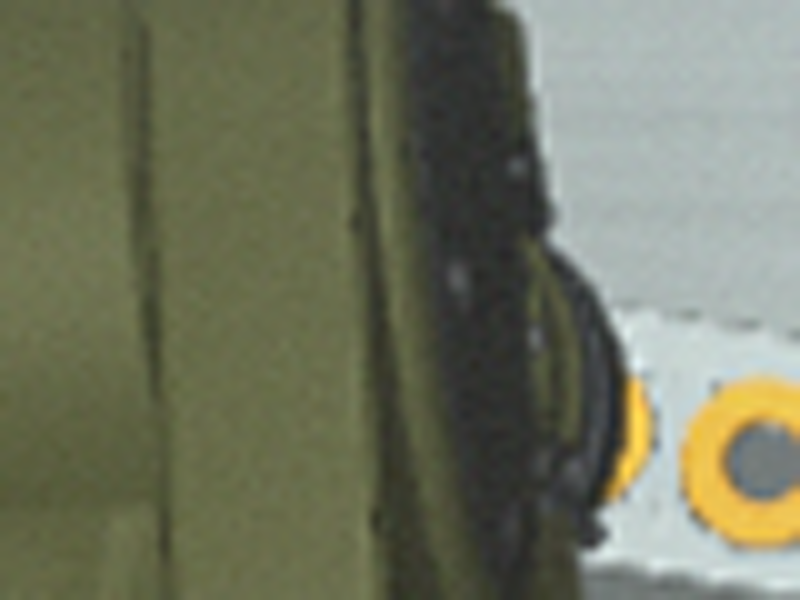

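```bash
cat > sh.py <<'E'
from h import *
import sys
from rig import cams
f,x,y,tz,r0,r1=sys.argv[1],*map(float,sys.argv[2:7])
p=cams.camera_params("side");g=cv2.cvtColor(cv2.imread(f),cv2.COLOR_BGR2GRAY).astype(float)
zf=tz-.0645
for z in(zf,zf+.03,zf+.06):print("axis z",z.round(4) if hasattr(z,'round') else z,proj([[x,y,z]],p).round(2))
ax=proj([[x,y,zf],[x,y,zf+.06]],p)
for r in range(int(r0),int(r1)+1):
    k=(r-ax[0,1])/(ax[1,1]-ax[0,1]);c=ax[0,0]+k*(ax[1,0]-ax[0,0]);z=zf+k*.06
    w=[np.ptp(proj([[x-d/2e3,y,z],[x+d/2e3,y,z]],p)[:,0]).round(2) for d in(19,24,29)]
    s=np.arange(c-9,c+9,.05);v=np.interp(s,np.arange(640),g[r])
    # half-level crossings
    bl=v[:60].mean();br=v[-60:].mean();m=np.sort(v[abs(s-c)<2]).mean()
    li=np.where((v<(bl+m)/2)&(s<c+1))[0][0];ri=np.where((v<(br+m)/2)&(s>c-1))[0][-1]
    print(r,"pred c",c.round(2),"meas c",((s[li]+s[ri])/2).round(2),"w",(s[ri]-s[li]).round(2),w,bl.round(),m.round(),br.round())
E
python3 sh.py pics/r2_side_full.png .5321 .0666 .1903 158 168
```

```text
axis z 0.1258 [[316.99 169.31]]
axis z 0.1558 [[316.83 162.5 ]]
axis z 0.1858 [[316.65 155.48]]
158 pred c 316.72 meas c 316.07 w 8.8 [np.float64(6.21), np.float64(7.84), np.float64(9.48)] 144.0 63.0 154.0
159 pred c 316.74 meas c 316.24 w 8.7 [np.float64(6.2), np.float64(7.83), np.float64(9.46)] 152.0 91.0 154.0
160 pred c 316.76 meas c 316.41 w 7.7 [np.float64(6.18), np.float64(7.81), np.float64(9.43)] 154.0 76.0 154.0
161 pred c 316.79 meas c 316.44 w 7.3 [np.float64(6.17), np.float64(7.79), np.float64(9.41)] 153.0 65.0 153.0
162 pred c 316.81 meas c 316.46 w 7.3 [np.float64(6.15), np.float64(7.77), np.float64(9.39)] 152.0 64.0 152.0
163 pred c 316.84 meas c 316.39 w 7.5 [np.float64(6.14), np.float64(7.76), np.float64(9.37)] 152.0 66.0 148.0
164 pred c 316.86 meas c 316.64 w 7.85 [np.float64(6.13), np.float64(7.74), np.float64(9.35)] 151.0 70.0 146.0
165 pred c 316.89 meas c 317.26 w 8.65 [np.float64(6.11), np.float64(7.72), np.float64(9.33)] 152.0 71.0 142.0
166 pred c 316.91 meas c 317.84 w 9.95 [np.float64(6.1), np.float64(7.7), np.float64(9.31)] 152.0 73.0 131.0
167 pred c 316.94 meas c 318.19 w 10.5 [np.float64(6.09), np.float64(7.69), np.float64(9.29)] 147.0 73.0 119.0
168 pred c 316.96 meas c 318.04 w 11.05 [np.float64(6.07), np.float64(7.67), np.float64(9.27)] 147.0 73.0 116.0
```

```bash
python3 - <<'E'
from h import *
from rig import cams
p=cams.camera_params("side");im=cv2.imread("pics/r2_side_full.png")
g=cv2.cvtColor(im,cv2.COLOR_BGR2GRAY)
print("cols 312..320");
for r in range(164,180):print(r,g[r,312:321], (im[r,312:321,2].astype(int)-im[r,312:321,0]))
h=proj(cyl(.532,.0666,.1258,.1258,.011),p);print(h[:,1].max(),h[h[:,1].argmax()])
h=proj(cyl(.532,.0666,.1268,.1268,.012),p);print(h[:,1].max())
h=proj(cyl(.5402,.1152,.086,.086,.021),p);print("ring1 front",h[:,1].max())
h=proj(cyl(.5326,.0658,.086,.086,.021),p);print("ring2 back",h[:,1].min())
E
```

```text
cols 312..320
164 [131 100  69  64  66  69  74  80  94] [-3 -3 -2 -1 -1 -2 -4  1 22]
165 [138 109  72  62  67  73  76  78  83] [-4 -3 -3 -2 -3 -1 -2  1 20]
166 [140 108  74  67  71  73  78  78  76] [-3 -4 -2 -2 -2 -1 -3 -2 11]
167 [138 106  73  66  70  74  76  76  73] [-3 -2 -2  0 -2 -1 -5 -1  8]
168 [127  92  68  65  71  75  76  79  74] [-2 -2 -1 -1 -2 -2 -4 -2  7]
169 [125  87  66  65  72  75  76  76  74] [-2  2 -2 -1 -2 -4 -2 -4  1]
170 [120  85  64  65  70  75  77  78  79] [-2  2  1 -1 -2 -1 -1  1 10]
171 [105  83  68  65  67  76  79  90 101] [-2  3  8  4  3  3  7 26 49]
172 [ 96  84  72  66  66  71  76  96 111] [-3  1 11 18 19 20 32 61 81]
173 [95 88 83 76 70 67 68 78 86] [-2 -1  5 15 23 34 40 52 56]
174 [96 91 87 86 82 83 87 92 98] [-2  2  7 14 26 41 53 59 47]
175 [ 95  92  89  87  88  95 110 125 131] [ 3 16 36 49 54 67 85 97 84]
176 [ 95  88  83  81  79  92 111 122 128] [19 43 60 63 65 75 89 96 98]
177 [ 90  85  75  67  64  72  76  82 100] [46 61 64 56 55 56 63 68 81]
178 [87 77 67 60 62 63 63 60 77] [60 66 55 49 48 54 48 49 61]
179 [101  91  68  58  62  67  62  59  70] [74 74 59 46 49 50 47 47 56]
171.82816084712 [316.76188967 171.82816085]
171.83531417502954
ring1 front 171.73910795602646
ring2 back 173.4619952439558
```

Request:
servo_tool(
  motion=[
    [[0.16,0.07,0.5],[0,0,0],2.5],
    [[0,0,1.2],[0,0,0],2.5],
    [[0,0,1.2],[0,0,0],2.5],
    [[0,0,0.7],[0,0,0],2.5],
    [[0,0,0],[0,0,0],2.5],
    [[0,0,0],[0,0,0],2.5],
    [[0,0,0],[0,0,0],2.5],
  ],
)

```text
time: 12.32
tool_pos: [0.534, 0.066, 0.1548]
tool_rot: [-0.0, 1.0, -0.004, 0.0]
contact_force: [-0.5, 0.2, -1.5]
finger_gap: 0.0325
```

```bash
python3 snap.py r2b side,285,140,345,185
```

```text
12.375 [0.534  0.066  0.1548] [-0.31  0.27 -2.1 ] 0.03217850669480573
```

View pics/r2b_side.png

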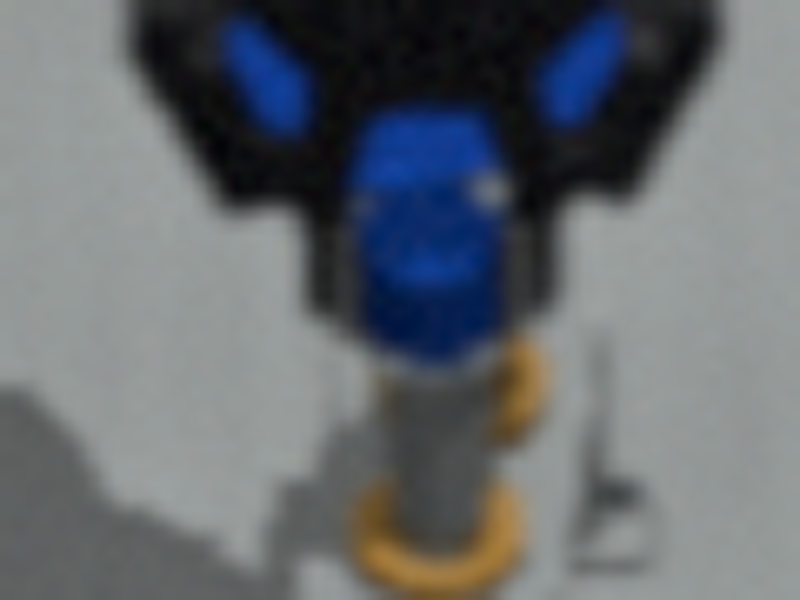

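Request:
servo_tool(
  motion=[
    [[0,-0.02,0.3],[0,0,0],2.5],
    [[0,0,0.2],[0,0,0],2.5],
    [[0,0,0.1],[0,0,0],2.5],
    [[0,0,0.1],[0,0,0],2.5],
    [[0,0,0],[0,0,0],2.5],
  ],
)

```text
time: 13.0
tool_pos: [0.5342, 0.0661, 0.1496]
tool_rot: [-0.0, 1.0, -0.004, 0.001]
contact_force: [-5.2, -0.9, 14.6]
finger_gap: 0.0324
```

Request:
servo_tool(
  motion=[
    [[0,0,-0.25],[0,0,0],2.5],
    [[-0.08,0,0],[0,0,0],2.5],
    [[0,0,0.1],[0,0,0],2.5],
    [[0,0,0.1],[0,0,0],2.5],
    [[0,0,0],[0,0,0],2.5],
  ],
)

```text
time: 13.62
tool_pos: [0.5338, 0.0661, 0.1495]
tool_rot: [0.0, 1.0, -0.004, 0.001]
contact_force: [-2.5, -1.9, 12.2]
finger_gap: 0.0323
```

Request:
servo_tool(
  motion=[
    [[0,0,-0.25],[0,0,0],2.5],
    [[-0.08,0.05,0],[0,0,0],2.5],
    [[0,0,0.1],[0,0,0],2.5],
    [[0,0,0.1],[0,0,0],2.5],
    [[0,0,0],[0,0,0],2.5],
  ],
)

```text
time: 14.25
tool_pos: [0.5325, 0.0655, 0.1489]
tool_rot: [0.0, 1.0, -0.004, 0.001]
contact_force: [-1.1, -0.8, 6.4]
finger_gap: 0.0326
```

Request:
servo_tool(
  motion=[
    [[-0.04,0.03,0],[0,0,0],2.5],
    [[0,0,0.05],[0,0,0],2.5],
    [[0,0,0],[0,0,0],2.5],
  ],
)

```text
time: 14.62
tool_pos: [0.5321, 0.065, 0.1476]
tool_rot: [0.0, 1.0, -0.004, 0.0]
contact_force: [3.1, -1.2, -0.3]
finger_gap: 0.0325
```

Request:
servo_tool(
  motion=[
    [[0.03,0.02,0.1],[0,0,0],2.5],
    [[0,0,0.1],[0,0,0],2.5],
    [[0,0,0.1],[0,0,0],2.5],
    [[0,0,0],[0,0,0],2.5],
  ],
)

```text
time: 15.12
tool_pos: [0.5322, 0.0651, 0.1447]
tool_rot: [0.0, 1.0, -0.004, 0.0]
contact_force: [4.2, -1.9, -1.5]
finger_gap: 0.0328
```

Request:
servo_tool(
  motion=[
    [[0.04,0.02,0.2],[0,0,0],2.5],
    [[0,0,0.2],[0,0,0],2.5],
    [[0,0,0.2],[0,0,0],2.5],
    [[0,0,0],[0,0,0],2.5],
  ],
)

```text
time: 15.62
tool_pos: [0.5323, 0.0649, 0.1385]
tool_rot: [0.0, 1.0, -0.004, -0.0]
contact_force: [4.5, -1.3, -1.8]
finger_gap: 0.0322
```

Request:
servo_tool(
  motion=[
    [[0.05,0,0.2],[0,0,0],2.5],
    [[0,0,0.3],[0,0,0],2.5],
    [[0,0,0.3],[0,0,0],2.5],
    [[0,0,0.3],[0,0,0],2.5],
    [[0,0,0],[0,0,0],2.5],
  ],
)

```text
time: 16.25
tool_pos: [0.5326, 0.0649, 0.1272]
tool_rot: [0.0, 1.0, -0.004, -0.0]
contact_force: [4.0, -2.0, -4.7]
finger_gap: 0.0323
```

Request:
servo_tool(
  motion=[
    [[0.04,0.03,0.3],[0,0,0],2.5],
    [[0,0,0.3],[0,0,0],2.5],
    [[0,0,0.4],[0,0,0],2.5],
    [[0,0,0],[0,0,0],2.5],
    [[0,0,0],[0,0,0],2.5],
  ],
)

```text
time: 16.88
tool_pos: [0.5329, 0.0647, 0.1176]
tool_rot: [-0.0, 1.0, -0.004, -0.0]
contact_force: [1.7, -1.5, -2.8]
finger_gap: 0.0326
```

```bash
python3 snap.py r2c side,285,140,345,185
```

```text
16.925 [0.5329 0.0647 0.1176] [ 1.13 -1.54 -3.21] 0.032535248141424396
```

View pics/r2c_side.png

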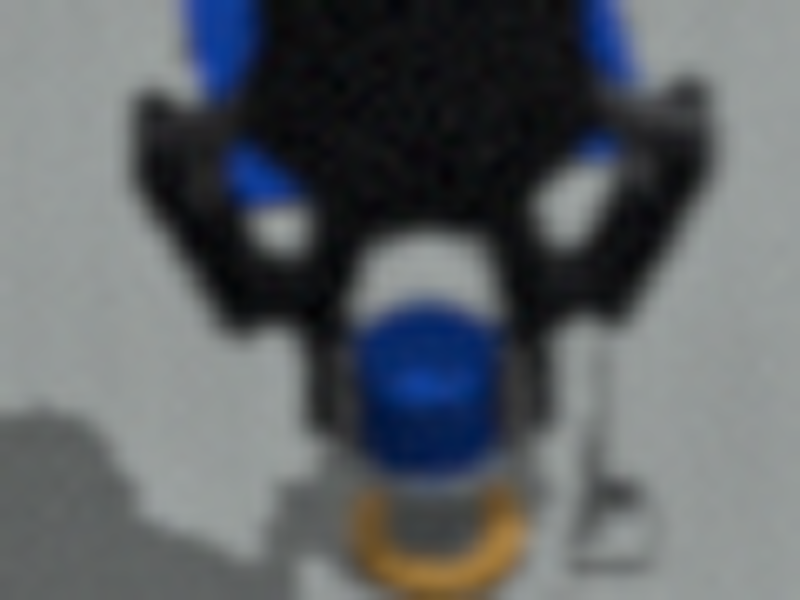

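Request:
servo_tool(
  motion=[
    [[0.02,0.02,-1],[0,0,0],2.5],
    [[0,0,-1.2],[0,0,0],2.5],
    [[0,0,-1.3],[0,0,0],2.5],
    [[0,0,-1.2],[0,0,0],2.5],
    [[-0.1,1,0],[0,0,0],2.5],
    [[-0.2,1.3,0],[0,0,0],2.5],
    [[-0.3,1.4,0],[0,0,0],2.5],
    [[-0.17,1.2,0],[0,0,0],2.5],
    [[0,0,0],[0,0,0],2.5],
    [[0,0,0],[0,0,0],2.5],
    [[0,0,0],[0,0,0],2.5],
  ],
)

```text
time: 18.3
tool_pos: [0.5255, 0.0159, 0.1648]
tool_rot: [-0.0, 1.0, -0.003, 0.0]
contact_force: [0.9, 0.8, -3.5]
finger_gap: 0.0326
```

```bash
python3 snap.py r3 side,285,145,345,190
```

```text
18.35 [0.5255 0.0159 0.1648] [ 0.43 -0.57 -1.77] 0.03254653003972325
```

View pics/r3_side.png

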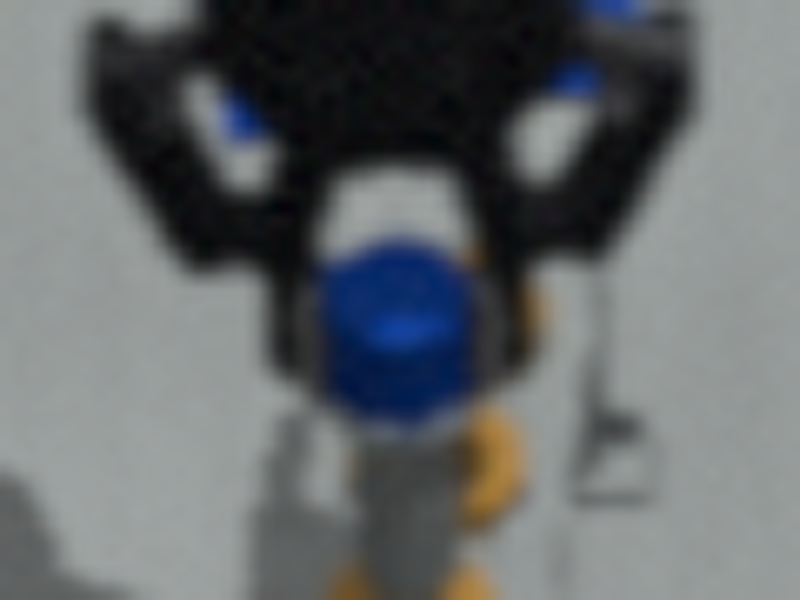

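Request:
servo_tool(
  motion=[
    [[-0.03,0.05,0.6],[0,0,0],2.5],
    [[0,0,0.6],[0,0,0],2.5],
    [[0,0,0.1],[0,0,0],2.5],
    [[0,0,0.1],[0,0,0],2.5],
    [[0,0,0.1],[0,0,0],2.5],
    [[0,0,0],[0,0,0],2.5],
  ],
)

```text
time: 19.1
tool_pos: [0.5252, 0.0151, 0.1505]
tool_rot: [-0.0, 1.0, -0.004, 0.0]
contact_force: [-2.8, 0.5, 3.4]
finger_gap: 0.0324
```

Request:
servo_tool(
  motion=[
    [[0,0,0.1],[0,0,0],2.5],
    [[0,0,0],[0,0,0],2.5],
    [[0,0,0],[0,0,0],2.5],
  ],
)

```text
time: 19.48
tool_pos: [0.5253, 0.0151, 0.1503]
tool_rot: [-0.0, 1.0, -0.004, 0.001]
contact_force: [-4.5, -0.9, 12.4]
finger_gap: 0.0328
```

```bash
python3 snap.py r3b side,285,155,345,200
```

```text
19.525 [0.5253 0.0151 0.1503] [-4.5  -0.09 11.47] 0.03262931360161297
```

View pics/r3b_side.png

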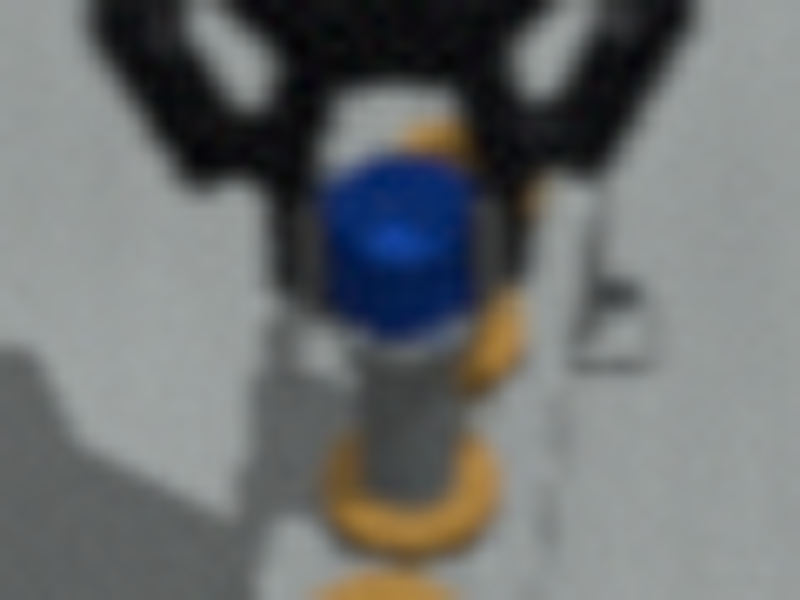

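Request:
servo_tool(
  motion=[
    [[0,0,-0.8],[0,0,0],2.5],
    [[0,0,-1.2],[0,0,0],2.5],
    [[0.15,-1,0],[0,0,0],2.5],
    [[0.2,-1.4,0],[0,0,0],2.5],
    [[0.23,-1.4,0],[0,0,0],2.5],
    [[0.2,-1.15,0],[0,0,0],2.5],
    [[0,0,0],[0,0,0],2.5],
    [[0,0,0],[0,0,0],2.5],
    [[0,0,0],[0,0,0],2.5],
  ],
)

```text
time: 20.65
tool_pos: [0.5331, 0.0641, 0.1688]
tool_rot: [0.0, 1.0, -0.004, -0.0]
contact_force: [0.6, -0.4, -1.0]
finger_gap: 0.0321
```

```bash
python3 snap.py q2 side,285,140,345,185
```

```text
20.7 [0.5331 0.0641 0.1688] [ 0.59 -0.29 -2.24] 0.03254998561769569
```

View pics/q2_side.png

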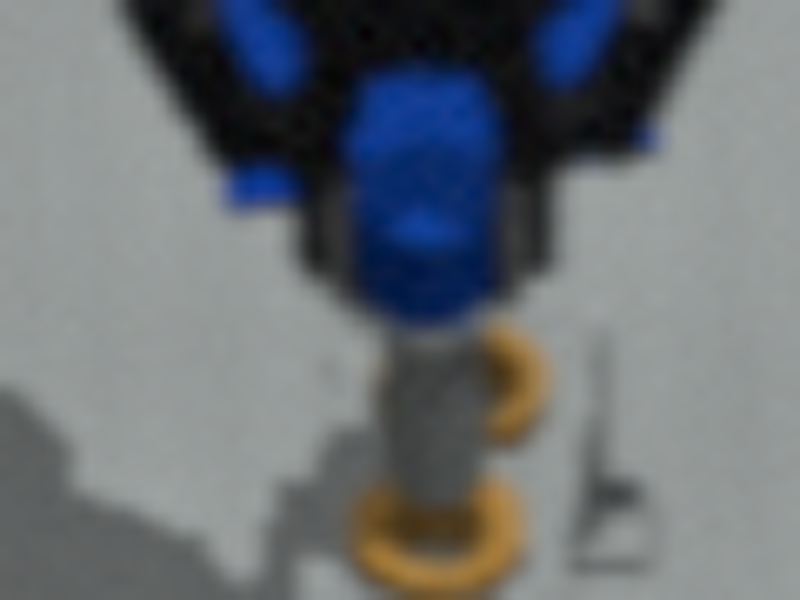

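Request:
servo_tool(
  motion=[
    [[0,-0.07,0.7],[0,0,0],2.5],
    [[0,0,0.6],[0,0,0],2.5],
    [[0,0,0.3],[0,0,0],2.5],
    [[0,0,0.1],[0,0,0],2.5],
    [[0,0,0.1],[0,0,0],2.5],
    [[0,0,0.1],[0,0,0],2.5],
    [[0,0,0],[0,0,0],2.5],
  ],
)

```text
time: 21.58
tool_pos: [0.5332, 0.0652, 0.1498]
tool_rot: [0.0, 1.0, -0.004, 0.0]
contact_force: [0.2, -0.4, -2.2]
finger_gap: 0.0324
```

Request:
servo_tool(
  motion=[
    [[-0.04,0.02,0.1],[0,0,0],2.5],
    [[0,0,0.1],[0,0,0],2.5],
    [[0,0,0.05],[0,0,0],2.5],
    [[0,0,0],[0,0,0],2.5],
  ],
)

```text
time: 22.08
tool_pos: [0.5328, 0.0649, 0.1472]
tool_rot: [0.0, 1.0, -0.004, -0.0]
contact_force: [0.7, -0.7, -2.3]
finger_gap: 0.0325
```

Entering freely. Continue down.

Request:
servo_tool(
  motion=[
    [[0.02,0.01,0.2],[0,0,0],2.5],
    [[0,0,0.3],[0,0,0],2.5],
    [[0,0,0.4],[0,0,0],2.5],
    [[0,0,0.4],[0,0,0],2.5],
    [[0,0,0.4],[0,0,0],2.5],
    [[0,0,0.4],[0,0,0],2.5],
    [[0,0,0.4],[0,0,0],2.5],
    [[0,0,0],[0,0,0],2.5],
  ],
)

```text
time: 23.08
tool_pos: [0.533, 0.0648, 0.1219]
tool_rot: [0.0, 1.0, -0.004, -0.0]
contact_force: [-0.6, 0.2, -3.3]
finger_gap: 0.0326
```

Request:
servo_tool(
  motion=[
    [[0,0,0.5],[0,0,0],2.5],
    [[0,0,0.6],[0,0,0],2.5],
    [[0,0,0.6],[0,0,0],2.5],
    [[0,0,0.6],[0,0,0],2.5],
    [[0,0,0.4],[0,0,0],2.5],
    [[0,0,0],[0,0,0],2.5],
    [[0,0,0],[0,0,0],2.5],
  ],
)

```text
time: 23.95
tool_pos: [0.5332, 0.0647, 0.0952]
tool_rot: [0.0, 1.0, -0.004, 0.0]
contact_force: [2.4, -1.9, -3.9]
finger_gap: 0.0326
```

Request:
servo_tool(
  motion=[
    [[0.02,0.02,0.2],[0,0,0],2.5],
    [[0,0,0.1],[0,0,0],2.5],
    [[0,0,0.1],[0,0,0],2.5],
    [[0,0,0],[0,0,0],2.5],
    [[0,0,0],[0,0,0],2.5],
  ],
)

```text
time: 24.58
tool_pos: [0.5333, 0.0647, 0.0913]
tool_rot: [-0.0, 1.0, -0.004, 0.0]
contact_force: [1.3, -1.4, -2.3]
finger_gap: 0.0328
```

Request:
servo_tool(
  motion=[
    [[0,0,0.05],[0,0,0],2.5],
    [[0,0,0.05],[0,0,0],2.5],
    [[0,0,0],[0,0,0],2.5],
    [[0,0,0],[0,0,0],2.5],
  ],
)

```text
time: 25.08
tool_pos: [0.5333, 0.0647, 0.0907]
tool_rot: [-0.0, 1.0, -0.004, 0.0]
contact_force: [-0.8, -1.1, 5.2]
finger_gap: 0.0323
```

Request:
servo_tool(
  motion=[
    [[0,0,0],[0,0,0],4.0],
    [[0,0,0],[0,0,0],5.0],
    [[0,0,0],[0,0,0],6.5],
    [[0,0,0],[0,0,0],6.5],
    [[0,0,0],[0,0,0],6.5],
  ],
)

```text
time: 25.7
tool_pos: [0.5332, 0.0647, 0.0902]
tool_rot: [-0.0, 1.0, -0.004, -0.0]
contact_force: [0.5, 0.8, 0.3]
finger_gap: 0.0652
```

Request:
servo_tool(
  motion=[
    [[0,0,-1],[0,0,0],6.5],
    [[0,0,-2],[0,0,0],6.5],
    [[0,0,-3],[0,0,0],6.5],
    [[0,0,-4],[0,0,0],6.5],
    [[0,0,-3],[0,0,0],6.5],
    [[0,-5,0],[0,0,0],6.5],
    [[0,-5,0],[0,0,0],6.5],
    [[0,-5,0],[0,0,0],6.5],
    [[0,-5,0],[0,0,0],6.5],
    [[0,-5,0],[0,0,0],6.5],
    [[0,0,0],[0,0,0],6.5],
    [[0,0,0],[0,0,0],6.5],
  ],
)

```text
time: 27.2
tool_pos: [0.5349, 0.3144, 0.2206]
tool_rot: [0.0, 1.0, -0.003, -0.0]
contact_force: [-0.2, 0.0, 0.1]
finger_gap: 0.0651
```

```bash
python3 snap.py e side,280,140,350,192 top,230,175,345,245
```

```text
27.3 [0.5351 0.3136 0.2206] [ 0.38 -0.32  0.29] 0.06490354535659795
```

View pics/e_side.png

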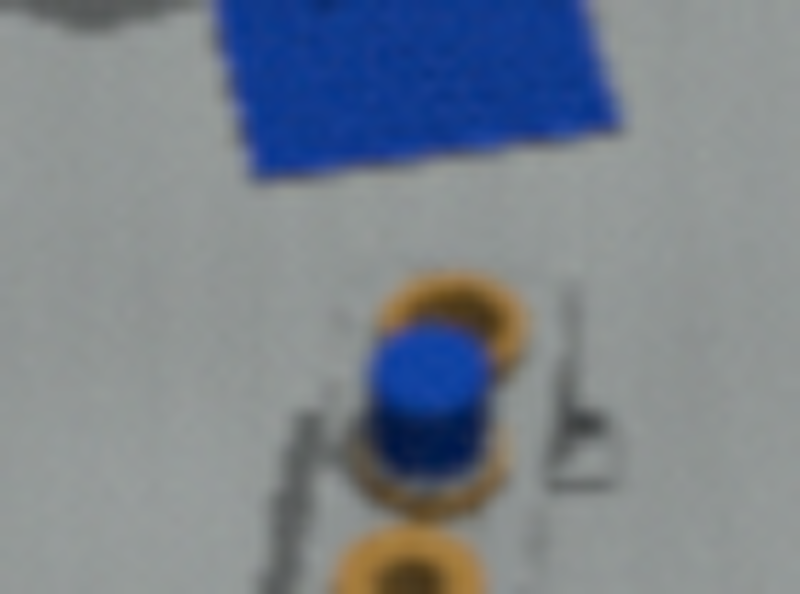

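View pics/e_top.png

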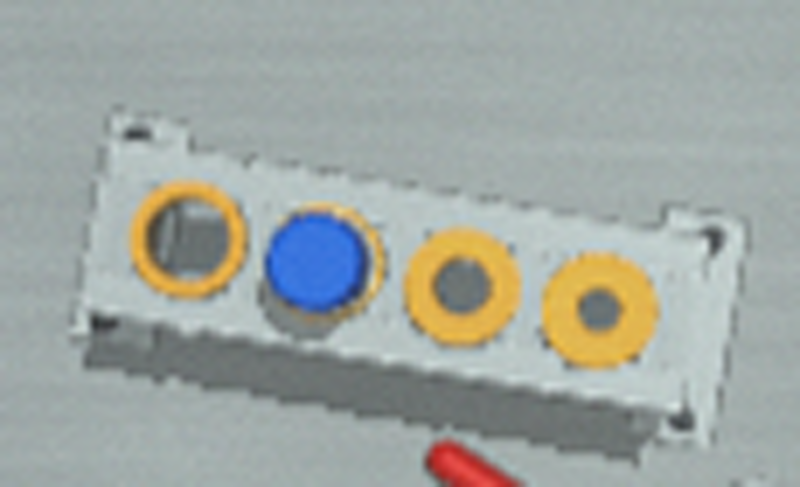

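View pics/e_side_full.png

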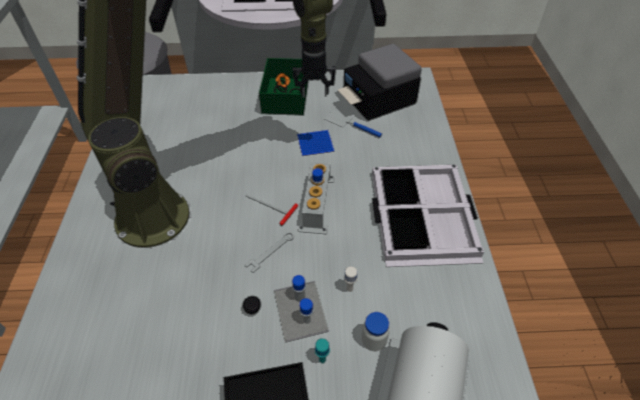

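The pin stands upright with its flange seated in ring_2, with the head at about (318, 174) in the side picture. The pins on the grey board and everything else are where they were, and the gripper is clear.

```bash
python3 -c "
from rig import env;print(env.finish_job())"
```

```text
the job is handed in; nothing more can be done
None
```

The pin from the blue mat has the 24 mm shank. It now stands in ring_2 (25 mm bore) with its flange on the ring, and I handed the job in at about 27 s.

| Trial | Result |
|---|---|
| ring_1 (30 mm) | Went in about 33 mm with no resistance. |
| ring_2 (25 mm) | First caught on the rim at about 15 N because it was 1–2 mm off. After I backed off and shifted it, it went in about 33 mm. |
| ring_3 (20 mm) | Stopped it at the mouth, foot at about 86 mm, under about 12 N. I did not press further. |
| ring_2 again | Slid in freely, and the flange touched at the expected height with about 5 N. I then released it. |

**Last checks:** both final pictures show the pin upright in ring_2. The full side picture shows the mat empty, the two grey-board pins and the other things not moved as far as I can see, and the gripper well clear with near-zero force.

**Disagreements:**
- The pictures gave a shank width of about 22.5 mm, blurred and a little under 24. I rely on the snug fit in ring_2 and the stop at ring_3 for the size.
- The camera-based position for ring_2 was about 1 mm off in y from where the pin actually fitted.
- The side-view correction of +1 mm in x that I made for the first ring_2 try turned out wrong, and I took it back.

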